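# Hold up the guard of the key-cutting machine for cleaning

### The job

I want to brush the chips off the cutter of the grey key-cutting machine: first turn its red main switch clockwise all the way to off, and only then raise the clear guard by the black grab bar on its front edge until the guard's white pointer meets the red marker on the quadrant. The guard drops if it is let go, so finish while still holding it steady there in the gripper. Leave the marker as it is set and do not disturb the other things on the bench or the key blank lying on the machine.

Things in the scene. Friction and masses are not known exactly. Their poses are not given: they have to be found in the camera images.
- machine: grey key-cutting machine fixed on the bench. Origin: on the bench under it; x points from its front to its rear, y to the left seen from its front, z up; yaw 0.8 to 1.2 rad. Base casting: x -240 to +190, y -190 to +170 mm, flat top (deck) 80 mm above the bench; hood at the rear 290 mm wide, 251 mm tall; under the closed guard the cutter and two key vices, up to 170 mm above the bench
- main_switch_grip (a point): on the upright axis of the red rotary main switch (front right of the deck, on a yellow disc 68 mm across), at gripping height, 37 mm above the deck. Its bar grip is 42 mm long, 14 mm wide, from 24 mm below to 7 mm above this point. With joint main_switch at 0 the bar lies along the machine's x axis; the point turns with it (its x axis lies along the bar)
- main_switch (a joint): angle of the main switch, rad: starts between 0 and 0.12 (on), grows as the switch is turned clockwise seen from above, off at the stop at 1.05. It turns against about 0.08 N m of friction and stays where it is left
- guard (a joint): angle of the clear guard about its hinge, rad: 0 closed (the guard slopes down from the hinge towards the front at 0.52 rad below level), grows as the front edge is raised, stop at 1.5. It swings freely and falls shut when let go
- guard_hinge (a point): point on the guard's hinge axis, midway between its ends. The axis is level and runs along the machine's y axis, 225 mm above the bench. In front of it, at the left of the deck, stand two fixed levers with black knobs: machine x -210 to -70, y +75 to +180 mm, up to 190 mm above the bench
- guard_bar (a point): middle of the grab bar on the guard's front edge: round black rubber grip 16 mm thick, 110 mm long, parallel to the hinge axis and 178 mm from it; moves with the guard. 46 mm are free behind it towards the clear panel, measured along the guard; nothing above or in front; below the closed bar, 30 mm are free. 2 to 4 N of lift at the bar carry the guard
- pointer_tip (a point): tip of the white pointer on the guard's right side arm, 128 mm from the hinge axis, 161 mm to the right of the middle; moves with the guard
- marker_tip (a point): inner tip of the red marker (a 16 x 14 x 27 mm tab) clamped on the rim of the dark steel quadrant plate on the right side of the hood, 128 mm from the hinge axis and in the same plane as the pointer tip, so that the two tips coincide when the guard is at the marked angle. It is set at a guard angle of 0.55 to 1.05 rad, differently each time
- brush: bench brush 210 mm long with wooden handle, lying on the bench right of the machine; bystander. Origin: on the underside at mid length; x axis along the handle towards the head.
- hammer: hammer 260 mm long with a wooden handle, lying on the bench; bystander. Origin: on the underside at mid length; x axis along the handle towards the head.
- anvil: small dark steel bench anvil, about 130 x 55 x 62 mm high, on the bench; bystander. Origin: centre of its underside.
- carton_low: white and red carton of key blanks, 105 x 70 x 45 mm, lower one of a stack of two; bystander. Origin: centre of its underside.
- carton_top: the same carton, lying on the lower one; bystander. Origin: centre of its underside.
- oil_bottle: oil bottle, 52 mm across, 150 mm tall, red cap; bystander. Origin: centre of its underside.
- key_tray: blue tray of keys, 140 x 190 x 30 mm high, on the bench; bystander. Origin: centre of its underside.
- key_blank: brass key blank, 59 mm long, 4 mm thick, lying flat on the machine's front deck (top at 80 mm) 110 to 175 mm from the main switch; bystander. Origin: on its underside near mid length.

How it is judged:
By the outcome, as a careful person would: the job done as asked, in the order asked, and still so for the second after the job is handed in, while the arm keeps its last pose, push and grip.
It also fails if it takes over 51 s, if anything falls off the work surface, if the arm or the gripper's body presses on something with over 40 N, if the wrist force passes 120 N, or if a joint passes its speed limit or range.

### The arm

A 6-joint arm with a two-finger parallel gripper is mounted at the origin on the work surface. World frame = base frame: x ahead of the robot, y to its left, z up, the work surface at z = 0. Lengths are in m, angles in rad, forces in N, time in s.
With the tool pointing down it reaches from about 0.35 to 1 m from the base axis. Payload 7.1 kg.
Tool frame: the origin (TCP) lies midway between the tips of the shut fingers; the grasp point (between the pads) lies 19 mm behind it; z points along the fingers, y is the line along which they close (so a half turn about z gives the same grasp; the last joint's range is limited). The gripper opens to 85 mm and grips with 20 to 120 N. Pads are 22 mm wide; open, the fingers measure 114 mm over their backs; the gripper's body (76 mm by 85 mm) begins 54 mm behind the grasp point. The pads swing forward as they close: fully open they stand 13 mm farther back than shut.
Start: joints at [-1.284, 0.423, 1.63, -0, 1.089, -0.019], TCP at [0.188, -0.596, 0.197] pointing down, gripper open.
Joint ranges: [-3, 3], [-0.9, 2.11], [0.09, 2.58], [-1.31, 4.45], [0.11, 2.69], [-2.54, 2.54]. Speed limits (rad/s): [2.39, 2.39, 3.01, 3.14, 3.14, 3.14].

### API

Orientations are given as a rotation vector (axis times angle).
In Python, from plant import manip gives the robot as it stands.
- The arm moves only by the tool apply_moves, never from a script. Its argument "commands" is a list of rows, each a list of 7 numbers: the shift along the tool's x, y, z in cm, then the turn, a rotation vector about the tool's x, y, z in degrees, then the opening, from 0 (shut) to 1 (fully open). In form: [[x, y, z, wx, wy, wz, fingers], ...]. A call has 1 to 20 rows; each row is the pose to reach, as a shift and turn from the pose commanded when the call began, along the tool's axes at that moment; what a row does not reach only later rows make up. A row lasts 1/10 s, in which the tool goes at most 50 mm and 8.59 degrees, less where a joint would pass 70% of its speed; a pose out of reach is approached as far as the arm can. A call with a gripper value outside its range is refused whole. The fingers move at their own pace and stop on an object; "grip_force" is the grip in N (left out, the last holds). Time passes only in rows, so rows that repeat a pose let the fingers close. It gives the time, the measured TCP pose, the force, the opening and the grip force at its end, in the units of the state.
- manip.sense(): the state, without advancing time (a new reading comes with each control period).
- manip.grab_frame(name): name is "side" or "top" or "wrist"; returns (picture, depth): 420x560x3 uint8, red, green, blue; 420x560 float32, m along the optical axis (not along the pixel's ray), 0 where there is no reading.
- manip.camera_params(name): a dict with "camera_matrix" (3x3 intrinsics, pixels), "world_from_camera" (4x4, takes a point from camera to world coordinates). Camera axes: x right, y down, z forward; pixel columns grow to the right and rows downward; lengths in m; the calibration is good to about 2 mm. A picture is of the moment at which its call begins: read the wrist's pose just before it. camera_params takes no time and is no camera call; for the wrist camera it gives the pose at the moment of the call.
- manip.finish_job(): hands the job in; it is judged then, once.
Trained networks look in the newest picture that a camera, given by its name, has taken for a name from the list of things; names that differ only in an ending like _2 or _b are one class to them, and where a whole thing is asked for, a point or a joint stands for the part that bears it (a point fixed in the world has none). Each returns a list of dicts, best first, with "conf" (0 to 1); they miss things now and then, are a little off and sometimes report something else, mostly with a low value. They report only what shows in the picture. A call takes as long as a camera call.
- manip.search_frame(thing, camera): "point" ([x, y, z] in m, in the coordinates of the camera as it stood for that picture, good to about 4 mm: the middle of the surface that is visible of it).
The state is a dict: "clock": time; "joints": joint angles; "joint_vel": joint speeds; "effort": joint torques, N m; "position": TCP position; "eef_rot": TCP orientation; "wrist_force": force on the tool from outside, world axes, zero at the start; "wrist_torque": the same for the moment, N m; "width": finger opening in m; "finger_force": force on a finger pad.
Only numpy, scipy, OpenCV 4.12 (cv2) and the standard library are available. Lean on these libraries where they do the work, as an engineer would, in place of code of your own. Each camera call takes 0.05 s, during which the arm holds its last target. There are 200 camera calls.

## Working session

There is one attempt and no reset: what is moved stays moved. The work goes in short steps, Python scripts to look and compute and a tool call to move; the robot and the scene stay as the last step left them, time stands still between calls to the robot, and variables do not carry over. Pictures are saved under pics/ and viewed, at most 10 in all, crops included, and the job is handed in when it is done.

Besides the shell and the picture viewer there is one more tool, called after "Call:" as name(argument=value, ...) on one line, values as JSON. apply_moves: Moves the arm, as the interface text tells. Its arguments: {"type":"object","properties":{"commands":{"type":"array","items":{"type":"array","items":{"type":"number"}}},"grip_force":{"type":"number"}},"required":["commands"]}

```bash
mkdir -p pics; cat > h.py <<'E'
from plant import manip
import numpy as np, cv2
from scipy.spatial.transform import Rotation as R
def grab(n,fn=None):
    c=manip.camera_params(n); p,d=manip.grab_frame(n)
    if fn: cv2.imwrite('pics/'+fn,p[:,:,::-1])
    return p,d,np.array(c['camera_matrix']),np.array(c['world_from_camera'])
def w(u,v,z,K,T):
    return T[:3,:3]@(np.linalg.inv(K)@[u,v,1]*z)+T[:3,3]
def cloud(d,K,T):
    v,u=np.mgrid[:d.shape[0],:d.shape[1]]
    P=np.stack([u,v,np.ones_like(u)],-1)@np.linalg.inv(K).T*d[...,None]
    return P@T[:3,:3].T+T[:3,3]
E
python3 - <<'E'
from h import *
np.set_printoptions(precision=4,suppress=True)
for n in ['top','side']:
    p,d,K,T=grab(n,n+'1.png'); print(n,K[0,0],T)
    np.savez(n+'1.npz',p=p,d=d,K=K,T=T)
    for t in ['main_switch_grip','guard_bar','pointer_tip','marker_tip','machine','key_blank','brush','guard_hinge']:
        r=manip.search_frame(t,n)
        for q in r[:2]: print(t,round(q['conf'],2),T[:3,:3]@q['point']+T[:3,3])
print(manip.sense())
a=cv2.imread('pics/top1.png')
E
```

```text
top 407.7626785495259 [[ 0.1165 -0.9727  0.2009  0.3019]
 [-0.9932 -0.1139  0.0243 -0.004 ]
 [-0.0008 -0.2024 -0.9793  1.4353]
 [ 0.      0.      0.      1.    ]]
main_switch_grip 0.58 [ 0.6483 -0.0711  0.1086]
main_switch_grip 0.29 [ 0.6691 -0.2775  0.0271]
guard_bar 0.57 [0.5983 0.1255 0.1893]
pointer_tip 0.76 [0.5977 0.1261 0.1829]
pointer_tip 0.72 [ 0.6458 -0.0715  0.1012]
marker_tip 0.41 [0.7142 0.0047 0.2648]
machine 0.62 [0.5984 0.1356 0.1702]
key_blank 0.53 [ 0.5391 -0.0246  0.0833]
brush 0.75 [ 0.3901 -0.3338  0.0181]
brush 0.26 [0.5893 0.4853 0.0984]
guard_hinge 0.9 [0.602  0.1354 0.1707]
guard_hinge 0.25 [ 0.3985 -0.4993  0.0231]
side 513.4680160056008 [[ 0.967  -0.1982  0.16    0.2924]
 [-0.2545 -0.7219  0.6435 -1.0563]
 [-0.012  -0.663  -0.7485  1.3879]
 [ 0.      0.      0.      1.    ]]
main_switch_grip 0.72 [ 0.6526 -0.0826  0.0958]
guard_bar 0.88 [0.5991 0.119  0.1825]
pointer_tip 0.66 [0.6026 0.1232 0.1838]
marker_tip 0.39 [ 0.7169 -0.0114  0.2626]
machine 0.85 [0.6092 0.0982 0.1011]
machine 0.21 [ 0.6506 -0.0838  0.0924]
key_blank 0.61 [ 0.5396 -0.0261  0.0825]
brush 0.92 [ 0.3989 -0.3449  0.0196]
brush 0.69 [0.6103 0.1008 0.1033]
guard_hinge 0.91 [0.6098 0.0996 0.1047]
{'clock': 0.9, 'joints': array([-1.284 ,  0.4231,  1.6299,  0.    ,  1.0886, -0.019 ]), 'joint_vel': array([ 0.0007, -0.0001,  0.0004, -0.0006, -0.0018, -0.0003]), 'effort': array([  0.0001, -55.7332, -28.2145,  -0.0001,   0.0007,   0.    ]), 'position': array([ 0.1882, -0.596 ,  0.1968]), 'eef_rot': array([3.1049, 0.4785, 0.    ]), 'wrist_force': array([-0.1281, -0.5447, -0.0458]), 'wrist_torque': array([ 0.001 , -0.0266,  0.0405]), 'finger_force': 0.0, 'width': 0.08546454345090787}
```

View pics/top1.png

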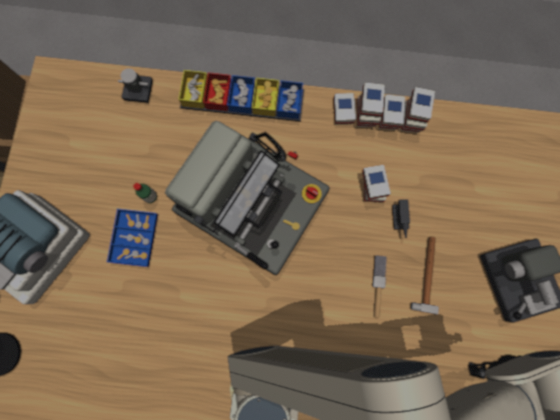

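View pics/side1.png

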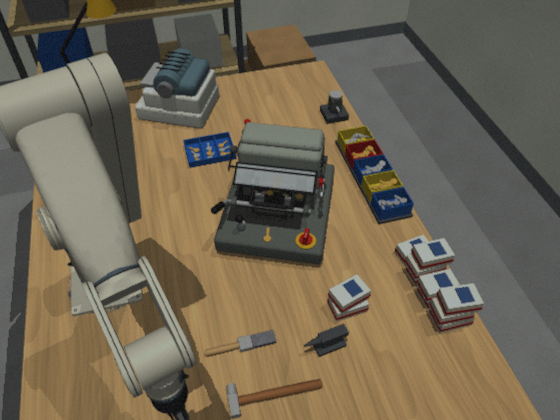

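The top view shows the machine at about (250,195), with its switch at (312,194), red marker at (293,155) and key blank at (290,223). In the side view the switch is at (306,238) and the marker at (321,183). Next I fit the machine pose.

```bash
python3 - <<'E'
from h import *
np.set_printoptions(precision=4,suppress=True)
A=[]
for n in ['top','side']:
    D=np.load(n+'1.npz'); p,d,K,T=[D[k] for k in 'pdKT']
    P=cloud(d,K,T)
    m=(d>0)&(P[...,0]>.3)&(P[...,0]<1.0)&(P[...,1]>-.2)&(P[...,1]<.45)
    hsv=cv2.cvtColor(p,cv2.COLOR_RGB2HSV)
    deck=m&(abs(P[...,2]-.08)<.008)
    deck=cv2.morphologyEx(deck.astype('u1'),cv2.MORPH_OPEN,np.ones((3,3)))
    nl,lab,st,_=cv2.connectedComponentsWithStats(deck)
    k=1+np.argmax(st[1:,4]); Q=P[lab==k]; print(n,'deck',len(Q),Q[:,2].mean(),cv2.minAreaRect(Q[:,:2].astype('f4')))
    A.append(Q)
    red=m&((hsv[...,0]<6)|(hsv[...,0]>174))&(hsv[...,1]>170)&(hsv[...,2]>70)
    nl,lab,st,ce=cv2.connectedComponentsWithStats(red.astype('u1'))
    for k in range(1,nl):
        if st[k,4]>5: Q=P[lab==k]; print('red',st[k],ce[k],np.median(Q,0),Q.min(0),Q.max(0))
    yel=m&(hsv[...,0]>18)&(hsv[...,0]<32)&(hsv[...,1]>190)&(P[...,2]<.1)&(P[...,2]>.07)
    nl,lab,st,ce=cv2.connectedComponentsWithStats(yel.astype('u1'))
    for k in range(1,nl):
        if st[k,4]>20: Q=P[lab==k]; print('yel',st[k],np.median(Q,0),cv2.minEnclosingCircle(Q[:,:2].astype('f4')))
print(cv2.minAreaRect(np.vstack(A)[:,:2].astype('f4')))
s=cv2.imread('pics/side1.png')[110:270,200:350]; t=cv2.imread('pics/top1.png')[115:275,160:335]
f=lambda i:cv2.resize(i,(400,400*i.shape[0]//i.shape[1]),interpolation=cv2.INTER_CUBIC)
a,b=f(s),f(t); hh=max(a.shape[0],b.shape[0]); o=np.zeros((hh,800,3),'u1'); o[:a.shape[0],:400]=a;o[:b.shape[0],400:]=b
cv2.imwrite('pics/c1.png',o)
E
```

```text
top deck 3890 0.0797715848517809 ((0.5656462907791138, 0.02533961832523346), (0.19500872492790222, 0.3567585051059723), 65.95968627929688)
red [222  92   6  14  35] [224.6571  99.9429] [0.9789 0.2729 0.058 ] [0.9483 0.2693 0.0086] [0.9989 0.291  0.0715]
red [204  95  13  10  41] [207.878  100.8537] [0.954  0.3446 0.0563] [0.9482 0.3036 0.0104] [0.999  0.352  0.0711]
red [288 152   9   6  34] [292.3824 154.5588] [0.7176 0.0043 0.2664] [ 0.7089 -0.0071  0.257 ] [0.7269 0.018  0.2706]
red [307 188   9  11  64] [310.375  192.9219] [ 0.6459 -0.069   0.1007] [ 0.6328 -0.0843  0.0883] [ 0.668  -0.0574  0.1273]
side deck 4327 0.07945825462522318 ((0.6130877137184143, 0.12370264530181885), (0.424274206161499, 0.35638073086738586), 65.36903381347656)
red [346 145   8  14  32] [349.3438 149.9688] [0.9528 0.3335 0.0642] [0.9478 0.2687 0.0287] [0.9787 0.3529 0.0719]
red [352 144   4   4   8] [354. 145.] [0.9862 0.3461 0.0613] [0.9773 0.3433 0.047 ] [0.9888 0.3555 0.0692]
red [319 178   4   9  29] [320.5172 181.6552] [ 0.7161 -0.0055  0.2633] [ 0.71   -0.0167  0.0756] [0.7992 0.1914 0.2727]
red [300 229  12  16 104] [305.5962 237.625 ] [ 0.6504 -0.0823  0.0998] [ 0.6314 -0.0993  0.0864] [ 0.6715 -0.0555  0.1307]
yel [296 234  20  15 108] [ 0.6432 -0.0912  0.085 ] ((0.6527232527732849, -0.07605989277362823), 0.03506603091955185)
((0.6127590537071228, 0.12420351803302765), (0.42465072870254517, 0.35748791694641113), 65.19886016845703)
```

View pics/c1.png

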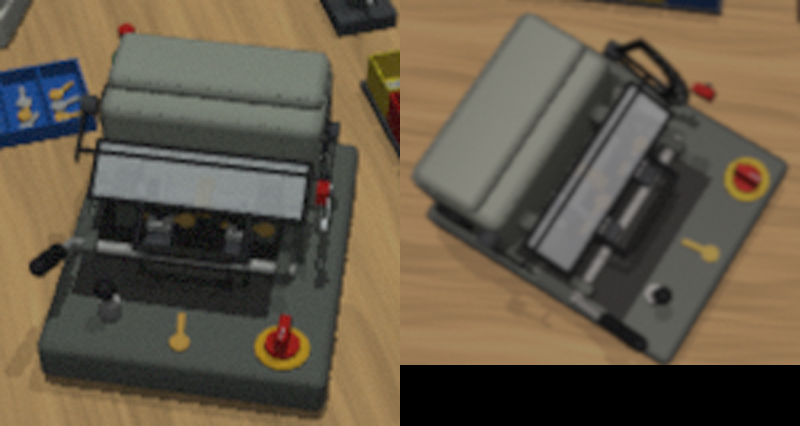

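```bash
cat >> h.py <<'E'
YAW=np.radians(65.3); C,S=np.cos(YAW),np.sin(YAW)
MR=np.array([[C,-S,0],[S,C,0],[0,0,1]]); MO=np.array([.6142,.1511,0])
m2w=lambda p: MR@np.asarray(p,float)+MO
w2m=lambda p: (np.asarray(p)-MO)@MR
def down(yaw): # tool down, tool x at yaw
    return R.from_euler('z',yaw)*R.from_euler('x',np.pi)
def rel(p,Rt):
    s=manip.sense(); R0=R.from_rotvec(s['eef_rot'])
    return np.round(R0.inv().apply(np.asarray(p)-s['position'])*100,2), np.round(np.degrees((R0.inv()*Rt).as_rotvec()),1)
E
python3 - <<'E'
from h import *
print(rel([.6525,-.0765,.25],down(np.radians(63))), w2m([.6525,-.0765,.117]), w2m([.717,0,.266]))
E
```

```text
(array([ 59.92, -35.56,  -5.33]), array([  0. ,   0. , -45.5])) [-0.19077215 -0.12990241  0.117     ] [-0.09431885 -0.15653436  0.266     ]
```

Call:
apply_moves(commands=[[59.9,-35.6,-5.3,0,0,-45.5,1],[59.9,-35.6,-5.3,0,0,-45.5,1],[59.9,-35.6,-5.3,0,0,-45.5,1],[59.9,-35.6,-5.3,0,0,-45.5,1],[59.9,-35.6,-5.3,0,0,-45.5,1],[59.9,-35.6,-5.3,0,0,-45.5,1],[59.9,-35.6,-5.3,0,0,-45.5,1],[59.9,-35.6,-5.3,0,0,-45.5,1],[59.9,-35.6,-5.3,0,0,-45.5,1],[59.9,-35.6,-5.3,0,0,-45.5,1],[59.9,-35.6,-5.3,0,0,-45.5,1],[59.9,-35.6,-5.3,0,0,-45.5,1],[59.9,-35.6,-5.3,0,0,-45.5,1],[59.9,-35.6,-5.3,0,0,-45.5,1],[59.9,-35.6,-5.3,0,0,-45.5,1],[59.9,-35.6,-5.3,0,0,-45.5,1],[59.9,-35.6,-5.3,0,0,-45.5,1],[59.9,-35.6,-5.3,0,0,-45.5,1],[59.9,-35.6,-5.3,0,0,-45.5,1],[59.9,-35.6,-5.3,0,0,-45.5,1]])

```text
clock: 2.9
position: [0.6519, -0.077, 0.2499]
eef_rot: [2.679, 1.64, 0.0]
wrist_force: [0.1, -0.0, 0.3]
width: 0.0852
finger_force: 0.0
```

```bash
python3 - <<'E'
from h import *
np.set_printoptions(precision=4,suppress=True)
s=manip.sense(); print(s['clock'],s['position'],s['joints'],s['eef_rot'])
p,d,K,T=grab('wrist','w1.png'); np.savez('w1.npz',p=p,d=d,K=K,T=T); print(K,T)
for t in ['main_switch_grip','guard_bar','pointer_tip','marker_tip']:
    for q in manip.search_frame(t,'wrist')[:2]: x=T[:3,:3]@q['point']+T[:3,3]; print(t,round(q['conf'],2),x,w2m(x))
P=cloud(d,K,T); hsv=cv2.cvtColor(p,cv2.COLOR_RGB2HSV)
red=((hsv[...,0]<8)|(hsv[...,0]>172))&(hsv[...,1]>150)&(hsv[...,2]>60)&(P[...,2]>.113)&(P[...,2]<.135)&(d>0)
Q=P[red]; print('bar',len(Q),Q[:,2].max(),cv2.minAreaRect(Q[:,:2].astype('f4')))
E
```

```text
2.9 [ 0.6519 -0.077   0.2499] [-0.1357  0.4181  1.5083 -0.      1.215   0.3364] [2.6793 1.6402 0.0001]
[[353.6212   0.     282.0873]
 [  0.     353.6212 209.912 ]
 [  0.       0.       1.    ]] [[ 0.8907 -0.4394 -0.1168  0.6814]
 [-0.4547 -0.8601 -0.2311 -0.0186]
 [ 0.0011  0.259  -0.9659  0.4285]
 [ 0.      0.      0.      1.    ]]
main_switch_grip 0.57 [ 0.654  -0.0716  0.0926] [-0.1857 -0.1293  0.0926]
guard_bar 0.61 [0.5991 0.0699 0.158 ] [-0.0801 -0.0202  0.158 ]
pointer_tip 0.81 [0.5963 0.0655 0.1517] [-0.0852 -0.0195  0.1517]
pointer_tip 0.3 [ 0.7151 -0.0059  0.2655] [-0.1005 -0.1573  0.2655]
marker_tip 0.7 [ 0.717  -0.0011  0.2635] [-0.0953 -0.157   0.2635]
bar 685 0.12752048762156754 ((0.652961015701294, -0.07396604865789413), (0.04191838204860687, 0.013353586196899414), 62.603981018066406)
```

View pics/w1.png

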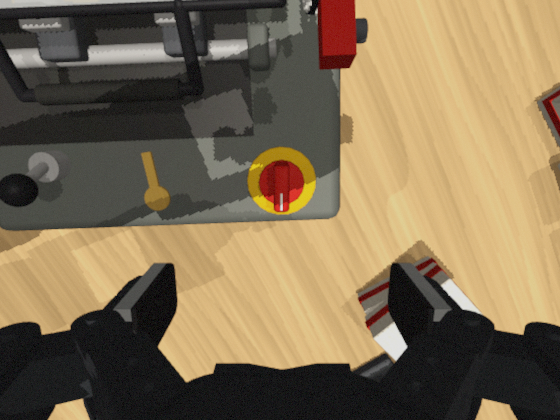

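The wrist view shows the switch bar at (281,185). The grab bar runs from (38,94) to (190,90), the marker is at (336,30), and the key blank at (154,180) is well clear.

```bash
python3 - <<'E'
from h import *
np.set_printoptions(precision=4,suppress=True)
D=np.load('w1.npz'); p,d,K,T=[D[k] for k in 'pdKT']; P=cloud(d,K,T)
for u,v in [(50,94),(80,93),(115,92),(150,91),(170,91),(360,300),(60,8),(150,6),(318,66),(336,30)]:
    q=np.median(P[v-1:v+2,u-1:u+2].reshape(-1,3),0); print(u,v,q,w2m(q))
print(rel([.653,-.0745,.100],down(np.radians(62.6))))
E
```

```text
50 94 [0.5314 0.0752 0.1457] [-0.1036  0.0435  0.1457]
80 93 [0.5521 0.0655 0.145 ] [-0.1037  0.0207  0.145 ]
115 92 [0.5761 0.0541 0.1453] [-0.104  -0.0059  0.1453]
150 91 [0.6    0.0429 0.145 ] [-0.1043 -0.0323  0.145 ]
170 91 [0.6137 0.0358 0.1449] [-0.105  -0.0477  0.1449]
360 300 [ 0.6667 -0.2669  0.0229] [-0.3578 -0.2223  0.0229]
60 8 [0.5831 0.1077 0.1707] [-0.0524  0.0101  0.1707]
150 6 [0.6361 0.0819 0.1711] [-0.0538 -0.0488  0.1711]
318 66 [0.7306 0.0049 0.0809] [-0.0842 -0.1668  0.0809]
336 30 [0.7167 0.0013 0.2682] [-0.0932 -0.1557  0.2682]
(array([ 0.2 , -0.01, 14.98]), array([ 0. , -0. ,  0.4]))
```

Call:
apply_moves(commands=[[0.2,0,4,0,0,0,0.6],[0.2,0,8,0,0,0,0.6],[0.2,0,11,0,0,0,0.6],[0.2,0,13,0,0,0,0.6],[0.2,0,14,0,0,0,0.6],[0.2,0,14.9,0,0,0,0.6],[0.2,0,14.9,0,0,0,0.6],[0.2,0,14.9,0,0,0,0],[0.2,0,14.9,0,0,0,0],[0.2,0,14.9,0,0,0,0],[0.2,0,14.9,0,0,0,0],[0.2,0,14.9,0,0,0,0],[0.2,0,14.9,0,0,0,0]], grip_force=40)

```text
clock: 4.45
position: [0.6532, -0.0744, 0.1009]
eef_rot: [2.678, 1.642, 0.0]
wrist_force: [0.2, -0.6, -0.0]
width: -0.0004
finger_force: 0.0
```

```bash
python3 - <<'E'
from h import *
print(manip.sense())
p,d,K,T=grab('wrist','w2.png')
p2,d2,K2,T2=grab('side')
a=cv2.resize(p2[190:290,250:360],(440,400),interpolation=cv2.INTER_CUBIC)
o=np.zeros((420,800,3),'u1'); o[:270,:360]=cv2.resize(p,(360,270)); o[:400,360:]=a
cv2.imwrite('pics/c2.png',o[:,:,::-1])
E
```

```text
{'clock': 4.45, 'joints': array([-1.31523783e-01,  5.81396460e-01,  1.61419959e+00, -1.83367326e-05,
        9.45799080e-01,  3.39379540e-01]), 'joint_vel': array([ 0.00010205,  0.00101299, -0.0017972 , -0.00155857, -0.00056399,
       -0.00020035]), 'effort': array([ 1.43488851e-04, -6.18461394e+01, -2.49771005e+01,  1.53558915e-05,
       -6.15077042e-04,  4.04020898e-05]), 'position': array([ 0.6531596 , -0.07440618,  0.1008871 ]), 'eef_rot': array([2.67824788e+00, 1.64187037e+00, 2.26241084e-04]), 'wrist_force': array([ 0.15030612, -0.64430632, -0.01208362]), 'wrist_torque': array([ 0.03299276, -0.00147129, -0.00338922]), 'finger_force': 0.0, 'width': -0.0003915364934159938}
```

View pics/c2.png

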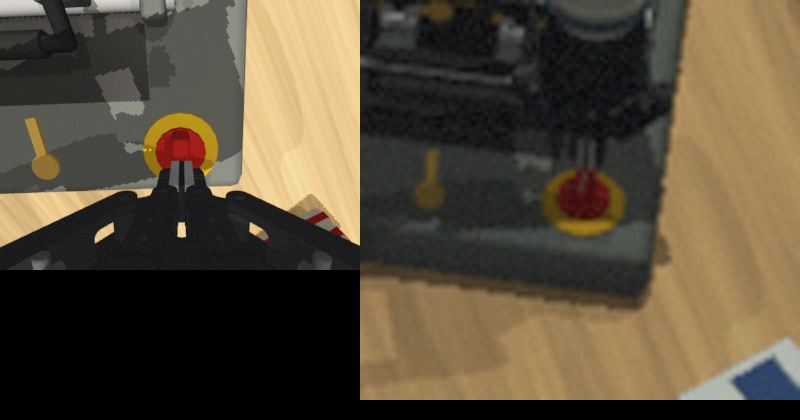

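```bash
python3 - <<'E'
import cv2
p=cv2.imread('pics/w2.png')[160:380,180:380]
cv2.imwrite('pics/c3.png',cv2.resize(p,(545,600),interpolation=cv2.INTER_CUBIC))
E
```

```text
(no output)
```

View pics/c3.png

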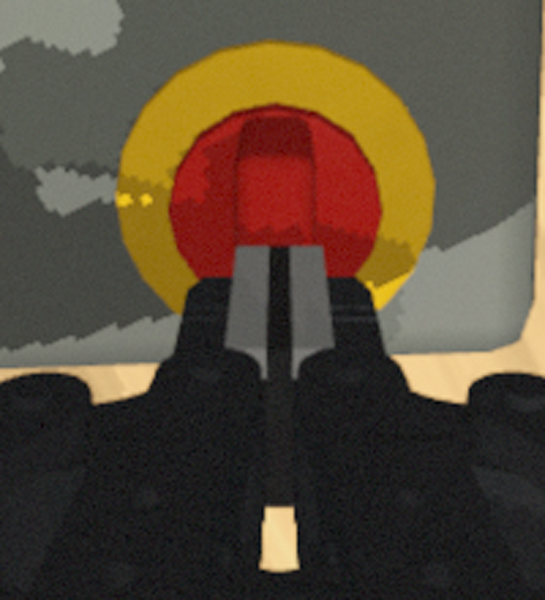

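```bash
python3 - <<'E'
from h import *
np.set_printoptions(precision=4,suppress=True)
p,d,K,T=grab('wrist')
P=cloud(d,K,T); s=manip.sense(); R0=R.from_rotvec(s['eef_rot'])
for cu,cv in [(275,130),(275,200),(275,240),(250,252),(310,252),(280,260),(250,300),(310,300),(280,320),(205,300),(360,300),(350,200),(200,230)]:
    u,v=int(180+cu/2.725),int(160+cv/2.725); print((cu,cv),P[v,u], p[v,u],'tool',R0.inv().apply(P[v,u]-s['position']))
E
```

```text
(275, 130) [ 0.6616 -0.0552  0.1077] [105  20  15] tool [ 0.0209 -0.0011 -0.0069]
(275, 200) [ 0.6581 -0.0623  0.1248] [163  34  28] tool [ 0.013  -0.001  -0.0241]
(275, 240) [ 0.6547 -0.0688  0.125 ] [130  24  22] tool [ 0.0057 -0.001  -0.0243]
(250, 252) [ 0.654  -0.0623  0.1437] [98 97 93] tool [ 0.0112 -0.0046 -0.043 ]
(310, 252) [ 0.6622 -0.0662  0.1443] [97 96 93] tool [ 0.0114  0.0044 -0.0436]
(280, 260) [ 0.658  -0.0644  0.1467] [28 25 25] tool [ 0.0111 -0.0001 -0.046 ]
(250, 300) [ 0.6542 -0.063   0.16  ] [94 95 91] tool [ 0.0106 -0.0042 -0.0593]
(310, 300) [ 0.6615 -0.0664  0.1607] [97 94 91] tool [ 0.0109  0.0039 -0.06  ]
(280, 320) [ 0.6583 -0.0639  0.1679] [26 24 25] tool [ 0.0117 -0.0001 -0.0672]
(205, 300) [ 0.6469 -0.063   0.1527] [25 26 27] tool [ 0.0073 -0.0106 -0.052 ]
(360, 300) [ 0.6666 -0.0734  0.1521] [32 27 29] tool [ 0.007   0.0116 -0.0514]
(350, 200) [ 0.6671 -0.0781  0.0955] [162  34  23] tool [0.003  0.0142 0.0052]
(200, 230) [ 0.6371 -0.0701  0.0952] [130  21  18] tool [-0.0035 -0.0161  0.0055]
```

```bash
python3 - <<'E'
from h import *
np.set_printoptions(precision=3,suppress=True)
p,d,K,T=grab('side'); P=cloud(d,K,T)
for v in range(222,244,1):
    print(v,*[f"{p[v,u]} {P[v,u]}" for u in (304,306,308)])
s=manip.sense()
# project TCP
c=np.linalg.inv(T)@np.r_[s['position'],1]; print(K@c[:3]/c[2])
E
```

```text
222 [18 22 17] [ 0.643 -0.077  0.18 ] [21 19 23] [ 0.648 -0.083  0.185] [18 23 21] [ 0.653 -0.086  0.187]
223 [24 22 28] [ 0.642 -0.083  0.182] [25 28 23] [ 0.648 -0.082  0.178] [15 17 18] [ 0.652 -0.091  0.188]
224 [26 29 31] [ 0.64  -0.087  0.182] [30 36 35] [ 0.649 -0.081  0.172] [19 25 25] [ 0.652 -0.09   0.182]
225 [43 42 43] [ 0.642 -0.083  0.173] [39 41 41] [ 0.648 -0.085  0.174] [47 47 47] [ 0.653 -0.088  0.174]
226 [43 46 44] [ 0.643 -0.081  0.165] [39 39 40] [ 0.647 -0.088  0.172] [54 55 56] [ 0.654 -0.085  0.167]
227 [44 46 45] [ 0.643 -0.081  0.161] [37 38 38] [ 0.648 -0.086  0.165] [57 57 56] [ 0.654 -0.087  0.164]
228 [47 51 47] [ 0.645 -0.077  0.15 ] [39 42 40] [ 0.648 -0.086  0.16 ] [52 52 53] [ 0.655 -0.084  0.155]
229 [54 56 55] [ 0.645 -0.078  0.146] [42 42 40] [ 0.647 -0.088  0.158] [51 51 51] [ 0.654 -0.089  0.156]
230 [53 57 55] [ 0.645 -0.076  0.14 ] [38 39 40] [ 0.648 -0.087  0.15 ] [43 44 42] [ 0.653 -0.092  0.155]
231 [61 58 49] [ 0.643 -0.083  0.143] [42 42 42] [ 0.649 -0.086  0.144] [60 52 52] [ 0.654 -0.09   0.148]
232 [65 43 37] [ 0.644 -0.08   0.135] [5
[... 557 characters left out ...]
124] [76 22 21] [ 0.66  -0.076  0.1  ]
238 [68 20 19] [ 0.64  -0.096  0.125] [69 12 11] [ 0.646 -0.096  0.123] [76 17 17] [ 0.661 -0.075  0.093]
239 [66 11 11] [ 0.64  -0.096  0.12 ] [66 16 19] [ 0.647 -0.096  0.117] [76 21 18] [ 0.66  -0.078  0.092]
240 [65 19 17] [ 0.641 -0.094  0.112] [65 12 17] [ 0.647 -0.096  0.112] [67 13 11] [ 0.658 -0.083  0.093]
241 [68 21 19] [ 0.642 -0.092  0.104] [68 23 20] [ 0.646 -0.099  0.112] [73 21 22] [ 0.659 -0.082  0.086]
242 [69 23 14] [ 0.643 -0.09   0.096] [66 14 11] [ 0.647 -0.097  0.103] [72 21 19] [ 0.655 -0.093  0.096]
243 [68 16 23] [ 0.642 -0.093  0.094] [66 22 16] [ 0.648 -0.095  0.095] [70 22 19] [ 0.654 -0.097  0.096]
[305.722 236.772   1.   ]
```

Both cameras agree that the real fingertips are at z≈0.142, about 41 mm above the reported TCP. The fingers therefore shut above the switch. I open, go 4 cm lower and grip again.

Call:
apply_moves(commands=[[0,0,0,0,0,0,0.6],[0,0,0,0,0,0,0.6],[0,0,0,0,0,0,0.6],[0,0,0,0,0,0,0.6],[0,0,1,0,0,0,0.6],[0,0,2,0,0,0,0.6],[0,0,3,0,0,0,0.6],[0,0,3.5,0,0,0,0.6],[0,0,3.9,0,0,0,0.6],[0,0,3.9,0,0,0,0.6],[0,0,3.9,0,0,0,0.6]])

```text
clock: 5.75
position: [0.6533, -0.0744, 0.0618]
eef_rot: [2.678, 1.642, 0.0]
wrist_force: [0.5, 0.6, -0.2]
width: 0.0509
finger_force: 0.0
```

Call:
apply_moves(commands=[[0,0,0,0,0,0,0],[0,0,0,0,0,0,0],[0,0,0,0,0,0,0],[0,0,0,0,0,0,0],[0,0,0,0,0,0,0],[0,0,0,0,0,0,0]], grip_force=40)

```text
clock: 6.35
position: [0.6526, -0.074, 0.0623]
eef_rot: [-2.678, -1.641, 0.001]
wrist_force: [-5.0, 2.9, 5.0]
width: 0.0132
finger_force: 39.9
```

Call:
apply_moves(commands=[[0,0,0,0,0,6,0],[0,0,0,0,0,12,0],[0,0,0,0,0,18,0],[0,0,0,0,0,24,0],[0,0,0,0,0,30,0],[0,0,0,0,0,36,0],[0,0,0,0,0,42,0],[0,0,0,0,0,47,0],[0,0,0,0,0,51,0],[0,0,0,0,0,54,0],[0,0,0,0,0,56,0],[0,0,0,0,0,56,0]])

```text
clock: 7.55
position: [0.6527, -0.0743, 0.0623]
eef_rot: [-3.136, -0.191, 0.001]
wrist_force: [-3.0, 0.9, 4.7]
width: 0.0134
finger_force: 39.9
```

```bash
python3 -c "
from h import *
s=manip.sense();print(s['wrist_force'],s['wrist_torque'],s['eef_rot'],np.degrees(R.from_rotvec(s['eef_rot']).as_matrix()[:2,0]@[0,0]),np.degrees(np.arctan2(*R.from_rotvec(s['eef_rot']).as_matrix()[[1,0],0])))"
```

```text
[-3.03246277  0.92486455  4.71280416] [ 0.09539153  0.6022599  -0.05296716] [-3.13561817e+00 -1.91417517e-01  1.10928696e-03] 0.0 6.98671036130383
```

Call:
apply_moves(commands=[[0,0,0,0,0,1.5,0],[0,0,0,0,0,3,0],[0,0,0,0,0,4,0],[0,0,0,0,0,4,0]])

```text
clock: 7.95
position: [0.6526, -0.0743, 0.0623]
eef_rot: [3.14, 0.088, -0.001]
wrist_force: [-3.5, 1.0, 5.4]
width: 0.0135
finger_force: 47.9
```

```bash
python3 -c "
from h import *
s=manip.sense();print(s['wrist_force'],s['wrist_torque'],np.degrees(np.arctan2(*R.from_rotvec(s['eef_rot']).as_matrix()[[1,0],0])))"
```

```text
[-3.46170946  1.02406745  5.35854535] [0.11055886 0.61566676 1.1261205 ] 3.1939642848250225
```

Torque of 1.1 N m shows the switch is at its stop. I release, lift clear and verify.

Call:
apply_moves(commands=[[0,0,0,0,0,2.5,0.5],[0,0,0,0,0,2.5,0.5],[0,0,0,0,0,2.5,0.5],[0,0,0,0,0,2.5,0.5],[0,0,-2,0,0,2.5,0.5],[0,0,-5,0,0,2.5,0.5],[0,0,-9,0,0,2.5,0.6],[0,0,-13,0,0,2.5,0.6],[0,0,-16,0,0,2.5,0.6],[0,0,-18,0,0,2.5,0.6],[0,0,-18,0,0,2.5,0.6],[0,0,-18,0,0,2.5,0.6]])

```text
clock: 9.15
position: [0.6529, -0.0744, 0.2415]
eef_rot: [3.142, 0.015, 0.0]
wrist_force: [-0.7, -0.6, -1.4]
width: 0.0513
finger_force: 0.0
```

```bash
cat >> h.py <<'E'
from scipy.optimize import least_squares
G=np.array([0,0,.060])   # reported TCP -> real grasp point is 60 mm back
SAM=[(.4231,1.6299,.625,.1968),(.4181,1.5083,.6564,.2499),(.5814,1.6142,.6574,.1009)]
def fitarm(d,sam):
    def f(q):
        L1,L2,z0,x0=q
        return [e for a,b,r,z in sam for e in (x0+L1*np.sin(a)+L2*np.sin(a+b)-r, z0+L1*np.cos(a)+L2*np.cos(a+b)-z-d)]
    s=least_squares(f,[.45,.45,.2,0]); return s.x,np.abs(s.fun).max()
def ik(p,Rt,d,q):
    L1,L2,z0,x0=q; W=np.asarray(p)-d*Rt.as_matrix()[:,2]
    j1=np.arctan2(W[1],W[0]); r=np.hypot(W[0],W[1])-x0; h=W[2]-z0
    s=least_squares(lambda a:[L1*np.sin(a[0])+L2*np.sin(a[0]+a[1])-r,L1*np.cos(a[0])+L2*np.cos(a[0]+a[1])-h],[.5,1.6]).x
    M=R.from_euler('ZY',[j1,s.sum()]).inv()*Rt
    e=M.as_euler('ZYZ'); e[2]=(e[2]-np.pi/2+np.pi)%(2*np.pi)-np.pi
    return np.round(np.r_[j1,s,e],3)
def guardpose(th,lean,x=-.1045,y=-.005,flip=False):
    # grasp pose for guard angle th; lean = tool z tilt (rad) towards rear (>0: gripper body in front)
    hx=x+.178*np.cos(.52); a=th-.52
    g=m2w([hx-.178*np.cos(a),y,.225+.178*np.sin(a)])
    zt=MR@[np.sin(lean),0,-np.cos(lean)]; xt=MR@[0,-1,0]*(-1 if flip else 1)
    Rt=R.from_matrix(np.c_[xt,np.cross(zt,xt),zt]); return g+Rt.apply(G),Rt
E
python3 - <<'E'
from h import *
np.set_printoptions(precision=4,suppress=True)
s=manip.sense(); print(s['clock'],s['position'],s['joints'])
sam=SAM+[(s['joints'][1],s['joints'][2],np.hypot(*s['position'][:2]),s['position'][2])]
for d in (.15,.3):
    q,e=fitarm(d,sam); print(d,q,e, ik(s['position'],R.from_rotvec(s['eef_rot']),d,q))
    for th,l in [(0,.52),(.4,.12),(.8,-.28),(0,.3),(.8,0)]:
        for fl in (0,1): print(th,l,fl,ik(*guardpose(th,l,flip=fl),d,q))
p,d,K,T=grab('wrist','w3.png'); np.savez('w3.npz',p=p,d=d,K=K,T=T); P=cloud(d,K,T); hsv=cv2.cvtColor(p,cv2.COLOR_RGB2HSV)
red=((hsv[...,0]<8)|(hsv[...,0]>172))&(hsv[...,1]>150)&(hsv[...,2]>50)&(P[...,2]>.113)&(P[...,2]<.135)&(d>0)
Q=P[red]; print('switch',len(Q),cv2.minAreaRect(Q[:,:2].astype('f4')))
E
```

```text
9.15 [ 0.6529 -0.0744  0.2415] [-0.1315  0.4268  1.5146 -0.      1.2     1.4298]
0.15 [0.4548 0.4845 0.1542 0.0147] 0.005620457415862923 [-0.113  0.433  1.508 -0.     1.2    1.448]
0 0.52 0 [0.024 0.463 1.904 0.781 0.687 1.431]
0 0.52 1 [ 0.024  0.463  1.904  0.781  0.687 -1.711]
0.4 0.12 0 [0.043 0.354 1.853 0.138 0.884 1.96 ]
0.4 0.12 1 [ 0.043  0.354  1.853  0.138  0.884 -1.182]
0.8 -0.28 0 [ 0.106  0.31   1.747 -0.254  1.24   2.21 ]
0.8 -0.28 1 [ 0.106  0.31   1.747 -0.254  1.24  -0.932]
0 0.3 0 [0.053 0.464 1.88  0.419 0.699 1.745]
0 0.3 1 [ 0.053  0.464  1.88   0.419  0.699 -1.396]
0.8 0 0 [0.069 0.282 1.776 0.    1.084 2.07 ]
0.8 0 1 [ 0.069  0.282  1.776  0.     1.084 -1.071]
0.3 [0.4548 0.4845 0.3042 0.0147] 0.005620457415862812 [-0.113  0.433  1.508 -0.     1.2    1.448]
0 0.52 0 [-0.103  0.452  1.982  0.817  0.701  1.262]
0 0.52 1 [-0.103  0.452  1.982  0.817  0.701 -1.88 ]
0.4 0.12 0 [0.014 0.34  1.875 0.141 0.88  1.929]
0.4 0.12 1 [ 0.014  0.34   1.875  0.141  0.88  -1.213]
0.8 -0.28 0 [ 0.165  0.36   1.693 -0.243  1.257  2.262]
0.8 -0.28 1 [ 0.165  0.36   1.693 -0.243  1.257 -0.88 ]
0 0.3 0 [-0.019  0.443  1.932  0.439  0.691  1.653]
0 0.3 1 [-0.019  0.443  1.932  0.439  0.691 -1.489]
0.8 0 0 [0.069 0.282 1.776 0.    1.084 2.07 ]
0.8 0 1 [ 0.069  0.282  1.776 -0.     1.084 -1.071]
switch 699 ((0.6530441641807556, -0.0745462030172348), (0.0415303036570549, 0.013975509442389011), 5.004217147827148)
```

```bash
python3 - <<'E'
from h import *
p,Rt=guardpose(0,.52); z=Rt.as_matrix()[:,2]
print(rel(p-.09*z,Rt), (p-.09*z).round(3))
E
```

```text
(array([ -8.23, -11.56,   7.81]), array([29.3,  6.7, 24.6])) [0.569 0.041 0.163]
```

Call:
apply_moves(commands=[[-2,-3,1.5,6,1.3,5,0.45],[-4,-6,3,12,2.7,10,0.45],[-6,-9,5,18,4,15,0.45],[-8.2,-11.6,7.8,24,5.5,20,0.45],[-8.2,-11.6,7.8,29.3,6.7,24.6,0.45],[-8.2,-11.6,7.8,29.3,6.7,24.6,0.45],[-8.2,-11.6,7.8,29.3,6.7,24.6,0.45],[-8.2,-11.6,7.8,29.3,6.7,24.6,0.45],[-8.2,-11.6,7.8,29.3,6.7,24.6,0.45]])

```text
clock: 10.1
position: [0.5713, 0.0409, 0.1644]
eef_rot: [-2.57, 0.559, -0.155]
wrist_force: [-0.1, -0.1, 0.3]
width: 0.0383
finger_force: 0.0
```

```bash
python3 - <<'E'
from h import *
np.set_printoptions(precision=4,suppress=True)
s=manip.sense(); print(s['joints'],s['position'],s['wrist_force'])
p,d,K,T=grab('wrist','w4.png'); np.savez('w4.npz',p=p,d=d,K=K,T=T)
pp,Rt=guardpose(0,.52); print(rel(pp,Rt))
P=cloud(d,K,T); M=(P-MO)@MR
m=(d>0)&(abs(M[...,1])<.05)&(abs(M[...,0]+.1045)<.025)&(M[...,2]>.12)&(M[...,2]<.15)&(p.max(-1)<70)
print(m.sum(), M[m].min(0),M[m].max(0),M[m].mean(0))
for y0 in (-.04,-.02,0,.02,.04):
    k=m&(abs(M[...,1]-y0)<.008); print(y0,k.sum(), M[k].min(0) if k.any() else '',M[k].max(0) if k.any() else '')
E
```

```text
[-0.2396  0.37    1.9328  0.6983  0.8596  1.2872] [0.5713 0.0409 0.1644] [-0.0571 -0.0675  0.333 ]
(array([-0.21,  0.21,  9.08]), array([-0. , -0.2,  0.2]))
3923 [-0.112  -0.05    0.1328] [-0.0959  0.05    0.1471] [-0.1064 -0.0029  0.1431]
-0.04 726 [-0.112  -0.048   0.1345] [-0.0959 -0.032   0.1469]
-0.02 668 [-0.1117 -0.028   0.1331] [-0.0975 -0.012   0.1466]
0 616 [-0.112  -0.008   0.1344] [-0.0975  0.0079  0.1471]
0.02 591 [-0.1118  0.012   0.1328] [-0.0971  0.028   0.147 ]
0.04 535 [-0.1117  0.032   0.1345] [-0.0967  0.0479  0.1467]
```

View pics/w4.png

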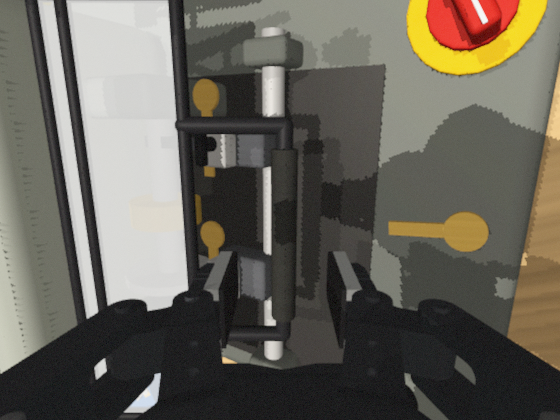

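The bar runs vertically at x≈285, centred between the fingers at x≈235 and 330. I advance and grip.

Call:
apply_moves(commands=[[-0.2,0.2,2.5,0,0,0,0.45],[-0.2,0.2,5,0,0,0,0.45],[-0.2,0.2,7,0,0,0,0.45],[-0.2,0.2,8.2,0,0,0,0.45],[-0.2,0.2,8.7,0,0,0,0.45],[-0.2,0.2,8.7,0,0,0,0.45],[-0.2,0.2,8.7,0,0,0,0.45],[-0.2,0.2,8.7,0,0,0,0],[-0.2,0.2,8.7,0,0,0,0],[-0.2,0.2,8.7,0,0,0,0],[-0.2,0.2,8.7,0,0,0,0],[-0.2,0.2,8.7,0,0,0,0]], grip_force=40)

```text
clock: 11.35
position: [0.5869, 0.0802, 0.0891]
eef_rot: [-2.566, 0.56, -0.155]
wrist_force: [1.7, 6.2, 5.5]
width: 0.0145
finger_force: 39.1
```

```bash
cat >> h.py <<'E'
def arc(dth,hx=None):
    """shift/turn (tool axes) to turn the held bar by dth (rad) about the hinge from the present pose"""
    s=manip.sense(); R0=R.from_rotvec(s['eef_rot']); p=s['position']
    h=m2w([-.1045+.178*np.cos(.52),0,.225]); ax=MR@[0,1,0]
    dR=R.from_rotvec(ax*dth)
    q=h+dR.apply(p-h); return np.round(R0.inv().apply(q-p)*100,2),np.round(np.degrees((R0.inv()*dR*R0).as_rotvec()),1)
E
python3 - <<'E'
from h import *
s=manip.sense(); print(s['wrist_force'],s['wrist_torque'],s['width'])
R0=R.from_rotvec(s['eef_rot']); print('grasp in machine',w2m(s['position']-R0.apply(G)))
for t in np.arange(.08,.49,.08): print(t,arc(t))
E
```

```text
[1.72978294 6.17171682 5.45266631] [ 1.09934487 -0.27667863  0.08925554] 0.014523770322672042
grasp in machine [-0.10577378 -0.00460624  0.14111398]
0.08 (array([ 0.  ,  0.38, -1.43]), array([-4.6, -0. , -0. ]))
0.16 (array([ 0.01,  0.65, -2.89]), array([-9.2, -0. , -0. ]))
0.24 (array([ 0.01,  0.8 , -4.36]), array([-13.8,  -0. ,  -0. ]))
0.32 (array([ 0.02,  0.83, -5.84]), array([-18.3,  -0. ,  -0.1]))
0.4 (array([ 0.02,  0.74, -7.32]), array([-22.9,  -0. ,  -0.1]))
0.48000000000000004 (array([ 0.03,  0.53, -8.78]), array([-27.5,  -0.1,  -0.1]))
```

Call:
apply_moves(commands=[[0,0.2,-0.7,-2.3,0,0,0],[0,0.38,-1.43,-4.6,0,0,0],[0,0.53,-2.15,-6.9,0,0,0],[0,0.65,-2.89,-9.2,0,0,0],[0,0.74,-3.6,-11.5,0,0,0],[0,0.8,-4.36,-13.8,0,0,0],[0,0.83,-5.1,-16,0,0,0],[0,0.83,-5.84,-18.3,0,0,0],[0,0.8,-6.6,-20.6,0,0,0],[0,0.74,-7.32,-22.9,0,0,0],[0,0.65,-8.05,-25.2,0,0,0],[0,0.53,-8.78,-27.5,0,0,0],[0,0.53,-8.78,-27.5,0,0,0]])

```text
clock: 12.65
position: [0.5667, 0.0363, 0.1621]
eef_rot: [-3.03, 0.662, -0.022]
wrist_force: [3.6, 3.0, -2.0]
width: 0.0145
finger_force: 39.8
```

```bash
python3 - <<'E'
from h import *
np.set_printoptions(precision=4,suppress=True)
s=manip.sense(); print(s['joints'],s['wrist_force'],s['wrist_torque'],s['width'])
for n in ['wrist','side','top']:
    p,d,K,T=grab(n,n+'5.png'); np.savez(n+'5.npz',p=p,d=d,K=K,T=T)
    for t in ['pointer_tip','marker_tip']:
        for q in manip.search_frame(t,n)[:2]: x=T[:3,:3]@q['point']+T[:3,3]; print(n,t,round(q['conf'],2),w2m(x))
a=cv2.imread('pics/wrist5.png'); b=cv2.imread('pics/side5.png')[130:230,250:350]
o=np.zeros((420,800,3),'u1'); o[:300,:400]=cv2.resize(a,(400,300)); o[:400,400:]=cv2.resize(b,(400,400),interpolation=cv2.INTER_CUBIC)
cv2.imwrite('pics/c5.png',o)
for t in np.arange(.08,.49,.08): print(t,arc(t))
E
```

```text
[0.0222 0.3724 1.8033 0.0435 0.9435 1.9979] [ 3.5596  2.9974 -2.0161] [ 0.5296 -0.6031  0.003 ] 0.014538108811938986
wrist pointer_tip 0.96 [-0.0656 -0.0432  0.2224]
wrist pointer_tip 0.38 [-0.1931 -0.007   0.0865]
side pointer_tip 0.9 [-0.041  -0.0241  0.2237]
side marker_tip 0.41 [-0.1021 -0.1606  0.2615]
top pointer_tip 0.84 [-0.0274  0.0384  0.2225]
0.08 (array([ 0.01,  0.39, -1.43]), array([-4.6,  0. , -0. ]))
0.16 (array([ 0.01,  0.67, -2.89]), array([-9.2,  0. , -0. ]))
0.24 (array([ 0.02,  0.83, -4.36]), array([-13.8,   0. ,  -0.1]))
0.32 (array([ 0.03,  0.87, -5.84]), array([-18.3,   0. ,  -0.1]))
0.4 (array([ 0.03,  0.79, -7.32]), array([-22.9,   0. ,  -0.1]))
0.48000000000000004 (array([ 0.04,  0.6 , -8.79]), array([-27.5,   0. ,  -0.1]))
```

View pics/c5.png

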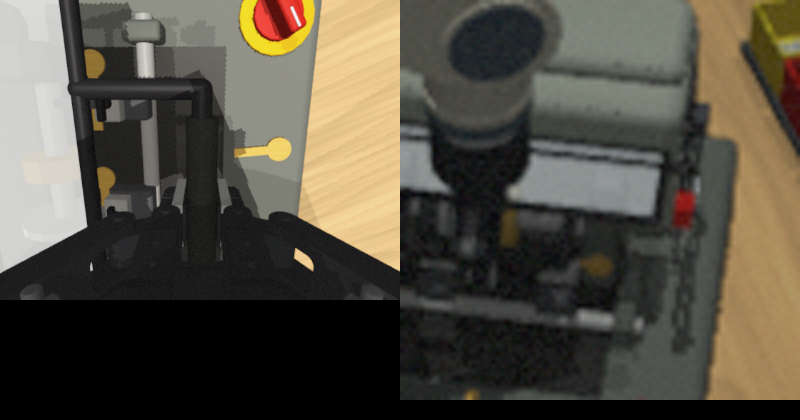

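```bash
python3 - <<'E'
from h import *
np.set_printoptions(precision=4,suppress=True)
hx=-.1045+.178*np.cos(.52); print('hx',hx)
for n in ['w1','w3','w4','top1','side1','side5']:
    D=np.load(n+'.npz'); p,d,K,T=[D[k] for k in 'pdKT']; M=(cloud(d,K,T)-MO)@MR; hsv=cv2.cvtColor(p,cv2.COLOR_RGB2HSV)
    near=(d>0)&(abs(M[...,1]+.16)<.03)&(M[...,0]>-.16)&(M[...,0]<.02)&(M[...,2]>.1)
    red=near&((hsv[...,0]<8)|(hsv[...,0]>172))&(hsv[...,1]>140)&(hsv[...,2]>50)&(M[...,2]>.2)
    Q=M[red]
    if len(Q)<4: print(n,'none'); continue
    r=np.hypot(Q[:,0]-hx,Q[:,2]-.225); a=np.arctan2(Q[:,2]-.225,hx-Q[:,0])+.52
    pc=lambda v:np.percentile(v,[2,25,50,75,98])
    print(n,len(Q),'r',pc(r),'th',pc(a),'x',pc(Q[:,0]),'y',pc(Q[:,1]),'z',pc(Q[:,2]))
    wh=near&(hsv[...,1]<50)&(hsv[...,2]>130); Q=M[wh]; print('  white',len(Q),np.median(Q,0) if len(Q) else '')
E
```

```text
hx 0.04997181398262167
w1 2483 r [0.1372 0.1435 0.1503 0.1571 0.1594] th [0.7164 0.8018 0.8114 0.8156 0.8231] x [-0.1058 -0.1007 -0.0941 -0.0875 -0.0814] y [-0.1634 -0.1598 -0.156  -0.1523 -0.1499] z [0.2544 0.2655 0.2673 0.2689 0.2708]
  white 67 [-0.0643 -0.1493  0.2004]
w3 2887 r [0.1326 0.1412 0.1506 0.1586 0.1599] th [0.7196 0.7918 0.8106 0.8157 0.8243] x [-0.1062 -0.1026 -0.0943 -0.0852 -0.0768] y [-0.1641 -0.1613 -0.1576 -0.1538 -0.1504] z [0.2561 0.2646 0.2666 0.2685 0.2706]
  white 844 [-0.0471 -0.1614  0.1887]
w4 none
top1 43 r [0.1317 0.1397 0.1451 0.1526 0.1578] th [0.7614 0.7895 0.7997 0.8083 0.8348] x [-0.1021 -0.0964 -0.0901 -0.0842 -0.0763] y [-0.1641 -0.1588 -0.1548 -0.1516 -0.1487] z [0.2591 0.2626 0.2655 0.2673 0.2698]
  white 0 
side1 31 r [0.1204 0.1425 0.1563 0.1581 0.1657] th [0.7062 0.756  0.7847 0.7964 0.8143] x [-0.1104 -0.1035 -0.1009 -0.0874 -0.0676] y [-0.1624 -0.1595 -0.1566 -0.1538 -0.1512] z [0.2512 0.2603 0.2632 0.2657 0.2716]
  white 5 [-0.0521 -0.1604  0.1688]
side5 35 r [0.1255 0.1436 0.1532 0.1593 0.1656] th [0.7018 0.7598 0.7852 0.7994 0.8087] x [-0.1103 -0.1041 -0.1002 -0.0883 -0.0714] y [-0.1638 -0.1602 -0.1572 -0.1541 -0.1514] z [0.2496 0.2615 0.2629 0.2662 0.2686]
  white 1 [-0.0321 -0.164   0.2234]
```

```bash
python3 - <<'E'
from h import *
np.set_printoptions(precision=4,suppress=True)
hx=.05
for n in ['w1','w3','side1','side5','top5']:
    D=np.load(n+'.npz'); p,d,K,T=[D[k] for k in 'pdKT']; M=(cloud(d,K,T)-MO)@MR; hsv=cv2.cvtColor(p,cv2.COLOR_RGB2HSV)
    r=np.hypot(M[...,0]-hx,M[...,2]-.225); a=np.arctan2(M[...,2]-.225,hx-M[...,0])+.52
    m=(d>0)&(abs(M[...,1]+.161)<.012)&(r>.06)&(r<.14)&(abs(a)<.7)&(hsv[...,1]<60)&(hsv[...,2]>110)
    print(n,m.sum())
    for lo in np.arange(.06,.14,.01):
        k=m&(r>=lo)&(r<lo+.01)
        if k.sum()>2: print('  r',lo.round(2),k.sum(),np.percentile(a[k],[5,50,95]),np.median(M[k][:,1]))
D=np.load('w3.npz');p=D['p']
a=p[:, :,::-1]
cv2.imwrite('pics/c6.png',a)
E
```

```text
w1 71
  r 0.11 47 [0.095  0.3079 0.4226] -0.1493270293797684
  r 0.12 24 [0.0329 0.1134 0.5258] -0.15107119218698478
w3 680
  r 0.06 20 [0.0002 0.0641 0.1099] -0.16200601599432712
  r 0.07 129 [-0.0378  0.059   0.1066] -0.16206728486667324
  r 0.08 139 [-0.2298  0.0581  0.3759] -0.16179196030387424
  r 0.09 101 [0.0231 0.0498 0.084 ] -0.1620625590236896
  r 0.1 130 [0.0124 0.0525 0.6329] -0.1614250463149975
  r 0.11 93 [0.024  0.0412 0.6258] -0.16185283798038133
  r 0.12 68 [0.0156 0.0372 0.0458] -0.1615596150160928
side1 11
  r 0.11 5 [-0.0137  0.0174  0.0704] -0.16286348473418044
  r 0.12 3 [0.0293 0.0543 0.0726] -0.1606975393973614
side5 3
top5 0
```

View pics/c6.png

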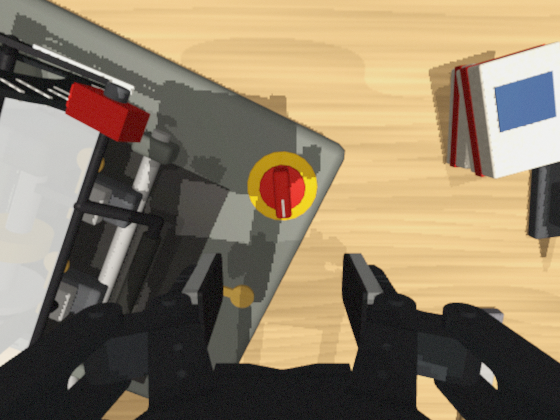

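The closed pointer lies along the guard line, and the marker tab centres on θ≈0.76. The guard is at about 0.48, so it needs another 0.28.

Call:
apply_moves(commands=[[0,0.2,-0.7,-2.3,0,0,0],[0,0.39,-1.43,-4.6,0,0,0],[0,0.54,-2.15,-6.9,0,0,0],[0,0.67,-2.89,-9.2,0,0,0],[0,0.76,-3.6,-11.5,0,0,0],[0,0.83,-4.36,-13.8,0,0,0],[0,0.86,-4.8,-15.1,0,0,0],[0,0.86,-5.1,-16,0,0,0],[0,0.86,-5.1,-16,0,0,0],[0,0.86,-5.1,-16,0,0,0]])

```text
clock: 14.1
position: [0.5621, 0.0265, 0.211]
eef_rot: [2.843, -0.622, -0.068]
wrist_force: [6.2, 4.1, -2.5]
width: 0.0147
finger_force: 40.3
```

```bash
python3 - <<'E'
from h import *
np.set_printoptions(precision=4,suppress=True)
s=manip.sense(); print(s['clock'],s['joints'],s['wrist_force'],s['width'])
R0=R.from_rotvec(s['eef_rot']); g=w2m(s['position']-R0.apply(G)); z=MR.T@R0.as_matrix()[:,2]
print('grasp',g,'th by pos',np.arctan2(g[2]-.225,.05-g[0])+.52,'lean->th',.52-np.arctan2(z[0],-z[2]))
for n in ['side','top','wrist']:
    p,d,K,T=grab(n,n+'6.png'); np.savez(n+'6.npz',p=p,d=d,K=K,T=T)
for n in ['top1','side1','w1','w3','w4','top5','side5','wrist5','top6','side6','wrist6']:
    th0={'1':0,'3':0,'4':0,'5':.48,'6':.76}[n[-1]]
    D=np.load(f'{n}.npz'); p,d,K,T=[D[k] for k in 'pdKT']; M=(cloud(d,K,T)-MO)@MR
    x,z=M[...,0]-.05,M[...,2]-.225
    rad=-x*np.cos(th0-.52)+z*np.sin(th0-.52); off=x*np.sin(th0-.52)+z*np.cos(th0-.52)
    m=(d>0)&(rad>.05)&(rad<.12)&(abs(off)<.025)&(abs(M[...,1])<.12)&(p.min(-1)>90)&((p.max(-1).astype(int)-p.min(-1))<40)
    if m.sum()<30: print(n,m.sum()); continue
    X,Z=M[m][:,0],M[m][:,2]
    f=least_squares(lambda q:(X-.05)*np.sin(q[0])+(Z-.225)*np.cos(q[0])-q[1],[th0-.52,0],loss='soft_l1',f_scale=.002).x
    print(n,m.sum(),'guard angle',f[0]+.52,'offset',f[1])
a=cv2.imread('pics/wrist6.png'); b=cv2.imread('pics/side6.png')[150:210,285:345]; t=cv2.imread('pics/top6.png')[130:180,265:315]
o=np.zeros((600,800,3),'u1'); o[:300,:400]=cv2.resize(a,(400,300)); o[:400,400:]=cv2.resize(b,(400,400),interpolation=cv2.INTER_CUBIC);o[300:,:300]=cv2.resize(t,(300,300),interpolation=cv2.INTER_CUBIC)
cv2.imwrite('pics/c7.png',o)
E
```

```text
14.1 [ 0.1439  0.3832  1.6792 -0.2126  1.2127  2.234 ] [ 6.2455  4.1096 -2.5476] 0.014685938533774541
grasp [-0.121  -0.0045  0.2694] th by pos 0.7739111551051312 lean->th 0.7550591917073297
top1 1290 guard angle -0.003975822596600231 offset 0.00010954538236429465
side1 1222 guard angle -0.0018188791961482043 offset 0.0015146078100231415
w1 851 guard angle -0.07347644304484191 offset 0.010622583114335622
w3 14952 guard angle -0.0021973941016201204 offset 0.0026958009113849744
w4 28473 guard angle -0.00034959871711115476 offset 0.0025575970632547066
top5 824 guard angle 0.47071076839874354 offset 0.0010938755658445637
side5 666 guard angle 0.4777299110178975 offset 0.0005447698699576014
wrist5 36362 guard angle 0.4766567001705176 offset 0.0030048721230471827
top6 31 guard angle 0.7623180578759108 offset 0.0010261826800308045
side6 529 guard angle 0.7557839737197687 offset 0.00028323062690524997
wrist6 35985 guard angle 0.744038498586262 offset 0.003382122214679425
```

View pics/c7.png

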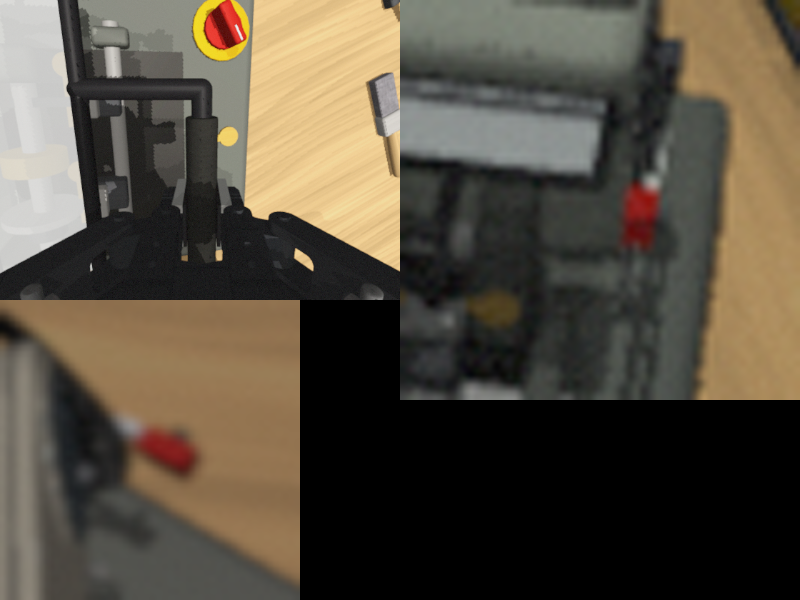

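```bash
python3 - <<'E'
from h import *
np.set_printoptions(precision=4,suppress=True)
for n in ['w1','w3']:
    D=np.load(f'{n}.npz'); p,d,K,T=[D[k] for k in 'pdKT']; M=(cloud(d,K,T)-MO)@MR; hsv=cv2.cvtColor(p,cv2.COLOR_RGB2HSV)
    x,z=M[...,0]-.05,M[...,2]-.225; r=np.hypot(x,z); a=np.arctan2(z,-x)+.52
    red=(d>0)&(abs(M[...,1]+.157)<.006)&((hsv[...,0]<8)|(hsv[...,0]>172))&(hsv[...,1]>140)&(r<.157)&(r>.12)&(a>.78)
    X,Z=x[red],z[red]
    f=least_squares(lambda q:X*np.sin(q[0])+Z*np.cos(q[0])-q[1],[.24,.008],loss='soft_l1',f_scale=.001).x
    f2=[least_squares(lambda q:X*np.sin(q[0])+Z*np.cos(q[0])-h,[.24],loss='soft_l1',f_scale=.001).x[0]+.52 for h in (.007,.008)]
    print(n,red.sum(),'free',f[0]+.52,f[1],'half 7,8mm',f2)
for n in ['side6','top6']:
    D=np.load(f'{n}.npz'); p,d,K,T=[D[k] for k in 'pdKT']; M=(cloud(d,K,T)-MO)@MR; hsv=cv2.cvtColor(p,cv2.COLOR_RGB2HSV)
    x,z=M[...,0]-.05,M[...,2]-.225; r=np.hypot(x,z); a=np.arctan2(z,-x)+.52
    near=(d>0)&(abs(M[...,1]+.16)<.012)&(r>.08)&(r<.17)&(a>.5)&(a<1.1)
    for nm,m in [('white',near&(hsv[...,1]<60)&(hsv[...,2]>110)),('red',near&((hsv[...,0]<8)|(hsv[...,0]>172))&(hsv[...,1]>140))]:
        off=r*np.sin(a-.755); print(n,nm,m.sum(),'r',np.median(r[m]),'offset vs .755',np.percentile(off[m],[25,50,75]))
print({t:arc(t) for t in (.01,.02)})
E
```

```text
w1 1412 free 0.7553864795928791 0.008614881153597997 half 7,8mm [np.float64(0.7663725289955917), np.float64(0.7595702110709864)]
w3 1534 free 0.7543542746506436 0.008663307591420156 half 7,8mm [np.float64(0.7658233544915719), np.float64(0.7589286708171911)]
side6 white 8 r 0.10491002917099948 offset vs .755 [0.     0.0026 0.0049]
side6 red 37 r 0.15384321254802225 offset vs .755 [0.0007 0.004  0.0067]
top6 white 6 r 0.1178004455102907 offset vs .755 [-0.0013  0.0023  0.0045]
top6 red 44 r 0.1456723144408054 offset vs .755 [0.0045 0.0066 0.008 ]
{0.01: (array([ 0.  ,  0.06, -0.18]), array([-0.6,  0. , -0. ])), 0.02: (array([ 0.  ,  0.11, -0.35]), array([-1.1,  0. , -0. ]))}
```

The marker comes out at 0.755–0.759 and the guard at about 0.755, so they match. I hold briefly to confirm it stays steady, then hand in.

Call:
apply_moves(commands=[[0,0,0,0,0,0,0],[0,0,0,0,0,0,0],[0,0,0,0,0,0,0]])

```text
clock: 14.55
position: [0.5621, 0.0265, 0.211]
eef_rot: [2.843, -0.623, -0.068]
wrist_force: [6.3, 4.0, -2.4]
width: 0.0146
finger_force: 40.3
```

```bash
python3 -c "
from h import *
s=manip.sense(); print(s['clock'],s['position'],s['joint_vel'],s['width'])
print(manip.finish_job())"
```

```text
14.55 [0.5620711  0.02645    0.21095223] [ 0.00069311 -0.00057783  0.00027246 -0.00099261  0.00063294  0.00072758] 0.014591525434631663
the job is handed in; nothing more can be done
None
```

Job handed in at 14.55 s: the main switch is turned to its off stop (1.05 rad), and the guard is held steady in the gripper at about 0.755 rad, with the marker measured at 0.755–0.759.

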